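# Lay out a two-cell battery row on its assembly board

### The job

Build up the battery row on the plywood board, upright and in line between its two fixed end blocks: the large cell next to the fuse block, the small cell next to the aluminium stop block, and the spacer between the two cells, each turned square to the board, on the board's middle line, with the slack shared out as small gaps of about a centimetre. Then lay the copper busbar, hump up, on top so that it rests on both cells' terminals on the robot's side. Never tip a cell over, and leave the meter and the pot where they are.

Things in the scene. Friction and masses are not known exactly. Their poses are not given: they have to be found in the camera images.
- board: Fixed plywood assembly board lying on the bench, 130 mm (its x) by 290 mm (its y), 18 mm thick. Origin: centre of its underside, on the bench. Its x axis points away from the robot (within about 0.25 rad), its y axis runs along the row, z up. The row is built along the board's middle line (its y axis); 154 mm are free between the two end blocks.
- fuse: Fuse block, fixed at one end of the board (which end varies): grey plastic box 60 mm (x) by 40 mm (y), 35 mm high, with a white ceramic fuse barrel with steel end caps lying along x on top (58 mm high in all). Origin: centre of its underside, on the board's top, on the board's middle line 97 mm from the board's centre. Axes parallel to the board's.
- stop: Stop block, fixed at the other end of the board: bare aluminium block 60 mm (x) by 40 mm (y), 45 mm high, with two dark round bolt heads 6 mm high on top. Origin: centre of its underside, on the board's top, on the middle line 97 mm from the board's centre. Axes parallel to the board's.
- large: Large battery cell, loose, stands on the bench: black box 50 mm (x) by 64 mm (y) by 70 mm high with a brown top, and on top two bare aluminium square terminals, 20 by 20 mm and 5 mm high, centred at x = -14 and +14 mm, y = 0 (75 mm high in all). Origin: centre of its underside, z up. Same either way round (half turn). About 0.45 kg; it belongs with its x axis along the board's x, so grip it across the 50 mm.
- small: Small battery cell, loose, stands on the bench: like the large one but 50 mm (x) by 34 mm (y) by 70 mm high, with the same two 20 mm square terminals, 5 mm high, at x = -14 and +14 mm, y = 0. Origin: centre of its underside, z up. Same either way round. About 0.25 kg.
- spacer: Spacer, loose, stands on the bench: plain cream-coloured block 50 mm (x) by 20 mm (y) by 56 mm high. Origin: centre of its underside, z up. Same either way round. It belongs with its x axis along the board's x. About 0.07 kg.
- busbar: Copper busbar, loose, lies hump up: flat bar 120 mm (y) by 22 mm (x), flat ends 5 mm thick, in its middle a square hollow hump 30 mm long (y), 22 mm wide, 28 mm high: grip it there across the 22 mm. Origin: middle of the bar at the level of the underside; z up. 0.14 kg. In place: underside 93 mm above the bench, middle halfway between the cells and 14 mm robot-side of the board's middle line.
- meter: Hand-held test meter lying on the bench at the left, grey, 150 by 80 by 36 mm with a pale display and a black dial; not to be moved. Origin: centre of its underside.
- pot: Small open steel cup, 56 mm across, 40 mm high, standing on the bench on the robot's side; not to be moved. Origin: centre of its underside.
There are look-alikes about, which are no part of the job. What is shaped like the small but yellow is not meant.

How it is judged:
By the outcome, as a careful person would: the job done as asked, in the order asked, and still so for the second after the job is handed in, with the robot touching nothing.
It also fails if it takes over 102 s, if anything falls off the work surface, if the arm or the gripper's body presses on something with over 40 N, if the wrist force passes 120 N, or if a joint passes its speed limit or range.

### The arm

A 7-joint arm with a two-finger parallel gripper is mounted at the origin on the work surface. World frame = base frame: x ahead of the robot, y to its left, z up, the work surface at z = 0. Lengths are in m, angles in rad, forces in N, time in s.
With the tool pointing down it reaches from about 0.4 to 0.925 m from the base axis. Payload 5.6 kg.
Tool frame: the origin (TCP) lies midway between the tips of the shut fingers; the grasp point (between the pads) lies 19 mm behind it; z points along the fingers, y is the direction in which the jaws open and shut (so a half turn about z gives the same grasp; the last joint's range is limited). The gripper opens to 85 mm and grips with 20 to 120 N. Pads are 22 mm wide; open, the fingers measure 114 mm over their backs; the gripper's body (76 mm by 85 mm) begins 54 mm behind the grasp point. The pads swing forward as they close: fully open they stand 13 mm farther back than shut.
Start: joints at [-1.253, 0.468, -0.012, 1.603, 0.006, 1.071, -0.056], TCP at [0.23, 0.608, 0.231] pointing down, gripper open.
Joint ranges: [-2.53, 2.53], [-0.31, 2.02], [-1.57, 1.55], [0.28, 2.44], [-1.29, 4.43], [0.15, 1.84], [-2.92, 2.92]. Speed limits (rad/s): [2.57, 2.57, 3.14, 3.14, 3.14, 3.14, 3.14].

### API

Orientations are given as a unit quaternion [w, x, y, z].
In Python, from bench import sensors, optics, job_done gives the robot as it stands.
- The arm moves only by the shell command python3 -m inch 'ROWS' [OPENING] [FORCE]. ROWS is JSON, a list of rows, each an object of numbers: "x", "y", "z": the shift along the tool's x, y, z in m; "twist": the turn about the tool's z in rad. In form: [{"x": .., "y": .., "z": .., "twist": ..}, ...]. A call has 1 to 12 rows; each row is the pose to reach, as a shift and turn from the pose commanded when the call began, along the tool's axes at that moment; what a row does not reach only later rows make up. A row lasts 1/8 s, in which the tool goes at most 62.5 mm and 10.7 degrees, less where a joint would pass 70% of its speed; a pose out of reach is approached as far as the arm can. A call with a gripper value outside its range is refused whole. OPENING is the closure in counts, from 0 (fully open) to 255 (shut), set as the call begins (- or left out, the last holds). The fingers move at their own pace and stop on an object; FORCE is the grip in N (left out, the last holds). Time passes only in rows, so rows that repeat a pose let the fingers close. It gives the time, the measured TCP pose, the force and the opening at its end, in the units of the state.
- sensors.sense(): the state, without advancing time (a new reading comes with each control period).
- optics.camera(name): name is "scene" or "top"; returns the picture (420x560x3 uint8, red, green, blue); there is no depth.
- optics.camera_info(name): a dict with "fx", "fy", "cx", "cy" (pixels), "extrinsics" (4x4, takes a point from camera to world coordinates). Camera axes: x right, y down, z forward; pixel columns grow to the right and rows downward; lengths in m; the calibration is good to about 2 mm. A picture is of the moment at which its call begins. camera_info takes no time and is no camera call.
- job_done(): hands the job in, once; it reports no verdict.
The state is a dict: "time": time; "joints": joint angles; "joint_vel": joint speeds; "joint_torque": joint torques, N m; "tool_pos": TCP position; "ee_rot": TCP orientation; "contact_force": force on the tool from outside, world axes, zero at the start; "ft_torque": the same for the moment, N m; "finger_gap": finger opening in m.
Only numpy, scipy, OpenCV 4.12 (cv2) and the standard library are available. Lean on these libraries where they do the work, as an engineer would, in place of code of your own. Each camera call takes 0.05 s, during which the arm holds its last target.

## Working session

There is one attempt and no reset: what is moved stays moved. The work goes in short steps, Python scripts to look and compute and a shell command to move; the robot and the scene stay as the last step left them, time stands still between calls to the robot, and variables do not carry over. Pictures are saved under pics/ and viewed, and the job is handed in when it is done.

```bash
ls; mkdir -p pics; python3 - <<'E'
from bench import sensors, optics
import cv2,json
for n in("scene","top"):
    i=optics.camera_info(n);print(n,i)
    cv2.imwrite(f"pics/{n}0.png",cv2.cvtColor(optics.camera(n),cv2.COLOR_RGB2BGR))
print(sensors.sense())
E
```

```text
pics
scene {'fx': 402.68621986410164, 'fy': 402.68621986410164, 'cx': 275.0484897617241, 'cy': 210.62276635868292, 'extrinsics': array([[-0.60011415,  0.59091062, -0.53915457,  1.08750007],
       [ 0.79978839,  0.45520684, -0.39131223,  0.44378918],
       [ 0.01419629, -0.66604157, -0.74577952,  0.84706255],
       [ 0.        ,  0.        ,  0.        ,  1.        ]])}
top {'fx': 418.8833633952969, 'fy': 418.8833633952969, 'cx': 277.748512691857, 'cy': 214.9947354695227, 'extrinsics': array([[-2.87000732e-02, -9.86441899e-01,  1.61581826e-01,
         3.08591950e-01],
       [-9.99588060e-01,  2.83026414e-02, -4.76129803e-03,
         3.77605496e-02],
       [ 1.23551388e-04, -1.61651914e-01, -9.86847832e-01,
         1.15679023e+00],
       [ 0.00000000e+00,  0.00000000e+00,  0.00000000e+00,
         1.00000000e+00]])}
{'time': 0.1, 'joints': array([-1.25301213,  0.46830599, -0.01157705,  1.60352495,  0.00600532,
        1.07137595, -0.05630039]), 'joint_vel': array([-0.00133032, -0.00301378,  0.00122305, -0.00197656, -0.00142362,
        0.00166026,  0.00066573]), 'joint_torque': array([ 1.53756748e-03, -5.33516192e+01,  2.15067936e-02, -2.51964140e+01,
        1.14027708e-02,  4.29161999e-03,  5.61031754e-06]), 'tool_pos': array([0.22935928, 0.60766503, 0.23042533]), 'ee_rot': array([-7.70726289e-05,  1.79457242e-01,  9.83765457e-01, -7.86393939e-04]), 'contact_force': array([-0.486431  , -0.46422884,  0.11517883]), 'ft_torque': array([-0.04019189, -0.02383885, -0.00738311]), 'finger_gap': 0.0852595149970367}
```

View pics/top0.png

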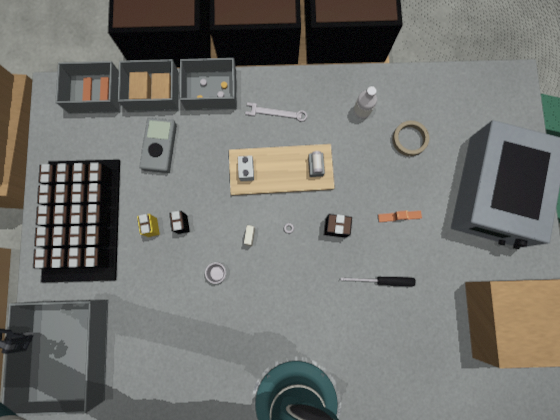

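View pics/scene0.png

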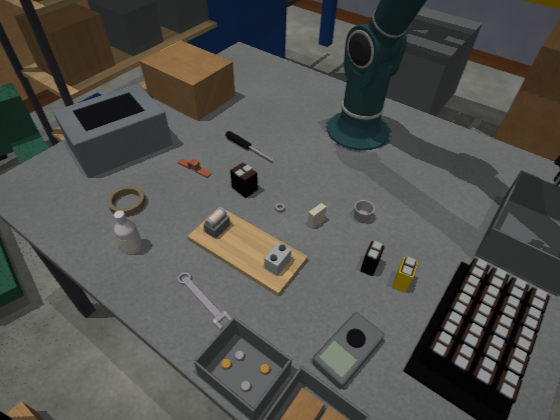

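The top view shows the stop block at (245,167), fuse (317,163), large cell (338,225), small black cell (179,222), a yellow decoy (147,225), spacer (249,236), busbar (400,216), pot (216,273) and meter (157,145). Next I'll enlarge the crops.

```bash
cat > h.py <<'E'
import numpy as np, cv2
from bench import sensors, optics
def img(n): return cv2.cvtColor(optics.camera(n),cv2.COLOR_RGB2BGR)
def ray(n,u,v):
    i=optics.camera_info(n);E=np.array(i["extrinsics"])
    d=E[:3,:3]@np.array([(u-i["cx"])/i["fx"],(v-i["cy"])/i["fy"],1]);return E[:3,3],d
def at(n,u,v,z):
    o,d=ray(n,u,v);return (o+d*(z-o[2])/d[2])[:2]
def proj(n,P):
    i=optics.camera_info(n);E=np.array(i["extrinsics"])
    c=(np.atleast_2d(P)-E[:3,3])@E[:3,:3]
    return np.c_[i["fx"]*c[:,0]/c[:,2]+i["cx"],i["fy"]*c[:,1]/c[:,2]+i["cy"]]
def crop(im,x0,y0,w,h,s):
    c=cv2.resize(im[y0:y0+h,x0:x0+w],None,fx=s,fy=s,interpolation=cv2.INTER_CUBIC)
    for k in range(0,w,10):
        cv2.line(c,(k*s,0),(k*s,6),(0,255,0),1); cv2.putText(c,str(x0+k),(k*s+1,16),0,.35,(0,255,0),1)
    for k in range(0,h,10):
        cv2.line(c,(0,k*s),(6,k*s),(0,255,0),1); cv2.putText(c,str(y0+k),(8,k*s+4),0,.35,(0,255,0),1)
    return c
E
python3 - <<'E'
from h import *
t=cv2.imread("pics/top0.png")
cv2.imwrite("pics/c1.png",crop(t,222,140,120,60,6))
a=[crop(t,320,205,40,40,9),crop(t,165,200,40,40,9)]
b=[crop(t,230,217,40,40,9),crop(t,375,195,50,40,9)[:, :440]]
r1=np.hstack(a+[np.zeros((360,80,3),np.uint8)]); 
r2=np.hstack(b)
cv2.imwrite("pics/c2.png",r1[:, :720]);cv2.imwrite("pics/c3.png",r2[:, :800])
E
```

```text
(no output)
```

View pics/c1.png

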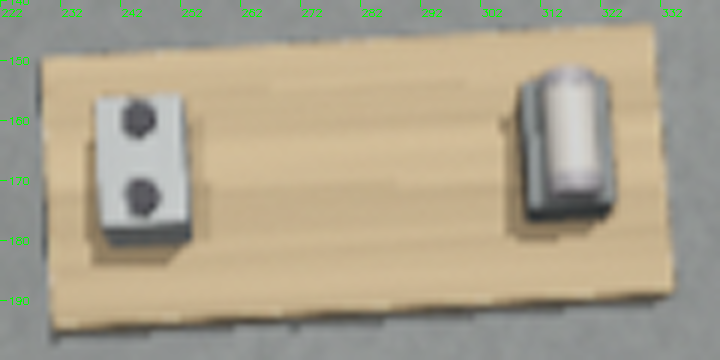

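View pics/c2.png

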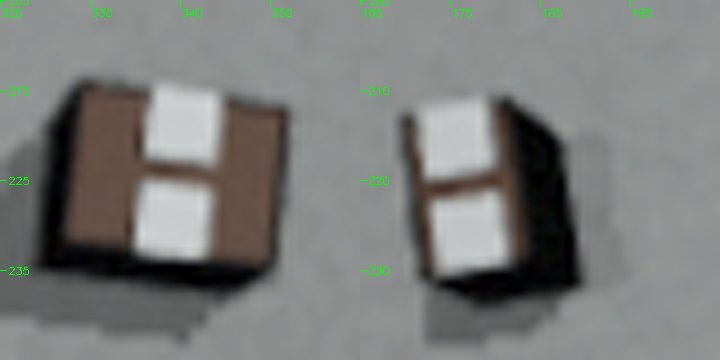

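View pics/c3.png

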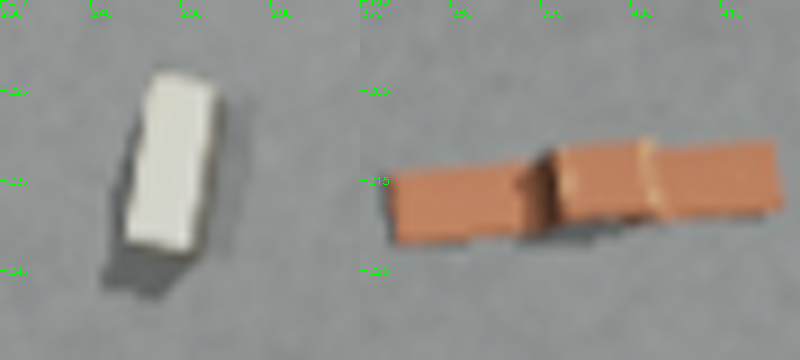

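```bash
cat >> h.py <<'E'
from scipy.optimize import least_squares
def fit(n,loc,px,g):
    loc=np.array(loc,float);px=np.array(px,float)
    def w(p):
        c,s=np.cos(p[2]),np.sin(p[2])
        return np.c_[p[0]+c*loc[:,0]-s*loc[:,1],p[1]+s*loc[:,0]+c*loc[:,1],loc[:,2]]
    r=least_squares(lambda p:(proj(n,w(p))-px).ravel(),g)
    return r.x,np.sqrt(np.mean(r.fun**2))*np.sqrt(2)
def c2p(pts,x0,y0,s,ox=0): return [((x-ox+.5)/s-.5+x0,(y+.5)/s-.5+y0) for x,y in pts]
def rect(a,b,z,cx=0,cy=0): # TL,TR,BR,BL in top view
    return [(cx+a,cy+b,z),(cx+a,cy-b,z),(cx-a,cy-b,z),(cx-a,cy+b,z)]
def term(): return rect(.01,.01,.075,.014)+rect(.01,.01,.075,-.014)
E
python3 - <<'E'
from h import *
P={}
P["board"]=fit("top",rect(.065,.145,.018)+rect(.03,.02,.063,0,.097),c2p([(42,58),(655,27),(673,292),(53,327),(95,96),(183,95),(188,221),(103,226)],222,140,6),[.5,0,0])
P["boardonly"]=fit("top",rect(.065,.145,.018),c2p([(42,58),(655,27),(673,292),(53,327)],222,140,6),[.5,0,0])
P["large"]=fit("top",rect(.025,.032,.07)+term(),c2p([(82,82),(288,107),(268,268),(65,242),(155,85),(222,95),(216,165),(146,157),(142,178),(213,187),(206,262),(133,252)],320,205,9),[.5,-.1,0])
P["small"]=fit("top",rect(.025,.017,.07)+term(),c2p([(403,113),(503,97),(527,260),(425,280),(418,105),(490,97),(496,170),(427,180),(430,198),(500,190),(507,263),(437,275)],165,200,9,360),[.5,.2,0])
P["spacer"]=fit("top",rect(.025,.01,.056),c2p([(152,73),(217,88),(192,251),(126,238)],230,217,9),[.5,.1,0])
P["busbar"]=fit("top",rect(.011,.06,.005)+rect(.011,.015,.028),c2p([(388,177),(778,142),(781,208),(395,242),(558,150),(652,140),(658,215),(570,222)],375,195,9,360),[.5,-.3,0])
for k,(p,e) in P.items(): print(k,np.round(p,4),"rms px",round(e,2))
# check in the scene camera: overlay
s=cv2.imread("pics/scene0.png");big=cv2.resize(s,None,fx=4,fy=4,interpolation=cv2.INTER_CUBIC)
M={"board":[rect(.065,.145,.018),rect(.03,.02,.063,0,.097)],"large":[rect(.025,.032,.07),rect(.025,.032,0)],"small":[rect(.025,.017,.07),rect(.025,.017,0)],"spacer":[rect(.025,.01,.056),rect(.025,.01,0)],"busbar":[rect(.011,.06,.005),rect(.011,.015,.028)]}
for k,fs in M.items():
    p=P[k][0];c,q=np.cos(p[2]),np.sin(p[2])
    for f in fs:
        f=np.array(f);w=np.c_[p[0]+c*f[:,0]-q*f[:,1],p[1]+q*f[:,0]+c*f[:,1],f[:,2]]
        cv2.polylines(big,[np.int32((proj("scene",w)+.5)*4-.5)],True,(0,255,0),1)
cv2.imwrite("pics/ov1.png",big[560:1160,640:1440])
E
```

```text
board [0.6263 0.0194 0.026 ] rms px 0.36
boardonly [0.6263 0.0196 0.0259] rms px 0.36
large [ 0.4581 -0.1276 -0.1603] rms px 0.6
small [0.4799 0.2988 0.1309] rms px 0.63
spacer [ 0.4386  0.1108 -0.1804] rms px 0.33
busbar [ 0.4846 -0.3074  0.0586] rms px 0.47
```

View pics/ov1.png

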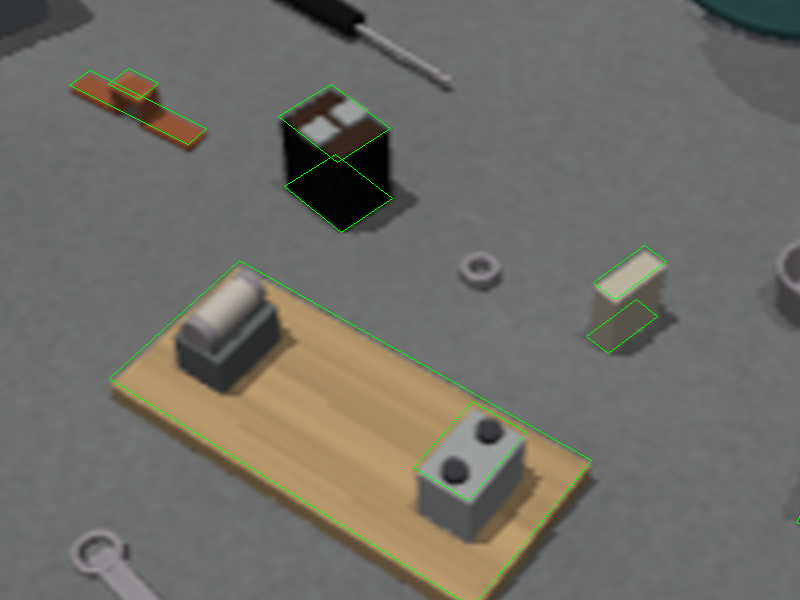

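Overlays agree to within about 1 px. Planned row along board y (fuse end is −y): large −36, spacer +15, small +51, busbar +7.5, giving 9 mm gaps.

```bash
cat >> h.py <<'E'
from scipy.spatial.transform import Rotation as Ro
B=np.array([.6263,.0194,.026])
def onb(x,y): c,s=np.cos(B[2]),np.sin(B[2]); return np.array([B[0]+c*x-s*y,B[1]+s*x+c*y])
def go(x,y,z,psi,name=""):
    s=sensors.sense();q=s["ee_rot"];R=Ro.from_quat([q[1],q[2],q[3],q[0]]).as_matrix()
    d=np.array([x,y,z])-s["tool_pos"];l=R.T@d
    cur=np.arctan2(R[1,1],R[0,1]);tw=-((psi-cur+np.pi/2)%np.pi-np.pi/2)
    print(name,"t",round(s["time"],2),"pos",np.round(s["tool_pos"],4),"gap",round(s["finger_gap"],4),"tilt",np.round(R[:2,2],4),"psi",round(cur,4),"j7",round(s["joints"][6],2),"F",np.round(s["contact_force"],1))
    print("   shift",np.round(l,4),"twist",round(tw,4),"rows>=",np.ceil(np.linalg.norm(d)/.0625),np.ceil(abs(tw)/.1867))
E
python3 -c "
from h import *
go(.4581,-.1276,.14,-.1603,'large')"
```

```text
large t 0.1 pos [0.2294 0.6077 0.2304] gap 0.0853 tilt [-0.0004 -0.0015] psi 1.2099 j7 -0.06 F [-0.5 -0.5  0.1]
   shift [-0.4736 -0.607   0.0914] twist 1.3702 rows>= 13.0 8.0
```

```bash
python3 -m inch '[{"x":-0.06,"y":-0.04,"z":0,"twist":0.15},{"x":-0.12,"y":-0.08,"z":0,"twist":0.3},{"x":-0.17,"y":-0.12,"z":0,"twist":0.45},{"x":-0.22,"y":-0.16,"z":0,"twist":0.6},{"x":-0.26,"y":-0.21,"z":0,"twist":0.75},{"x":-0.3,"y":-0.26,"z":0,"twist":0.9},{"x":-0.34,"y":-0.31,"z":0,"twist":1.05},{"x":-0.38,"y":-0.36,"z":0,"twist":1.2},{"x":-0.41,"y":-0.41,"z":0,"twist":1.37},{"x":-0.44,"y":-0.465,"z":0.02,"twist":1.37},{"x":-0.46,"y":-0.52,"z":0.05,"twist":1.37},{"x":-0.474,"y":-0.57,"z":0.08,"twist":1.37}]' 0 40
python3 -c "
from h import *
go(.4581,-.1276,.12,-.1603,'large')"
```

```text
time: 1.6
tool_pos: [0.4731, -0.0717, 0.1629]
ee_rot: [0.001, 0.761, 0.648, 0.001]
contact_force: [1.3, -0.0, -0.9]
finger_gap: 0.0853
large t 1.6 pos [ 0.4731 -0.0717  0.1629] gap 0.0853 tilt [ 0.0019 -0.    ] psi -0.1598 j7 0.14 F [ 1.3 -0.  -0.9]
   shift [-0.0576 -0.006   0.0429] twist 0.0005 rows>= 2.0 1.0
```

```bash
python3 -m inch '[{"x":-0.034,"y":-0.006,"z":0.03,"twist":0},{"x":-0.034,"y":-0.006,"z":0.03,"twist":0},{"x":-0.034,"y":-0.006,"z":0.03,"twist":0},{"x":-0.034,"y":-0.006,"z":0.03,"twist":0}]'
python3 -c "
from h import *
go(.4581,-.1276,.022,-.1603,'large')"
```

```text
time: 2.1
tool_pos: [0.4624, -0.1013, 0.1339]
ee_rot: [0.0, 0.761, 0.649, 0.001]
contact_force: [0.7, -0.9, -0.4]
finger_gap: 0.0852
large t 2.1 pos [ 0.4624 -0.1013  0.1339] gap 0.0852 tilt [0.0017 0.0005] psi -0.1576 j7 0.25 F [ 0.7 -0.9 -0.4]
   shift [-0.0268 -0.0003  0.1119] twist 0.0027 rows>= 2.0 1.0
```

```bash
python3 -m inch '[{"x":-0.027,"y":0,"z":0.0,"twist":0.002},{"x":-0.027,"y":0,"z":0.01,"twist":0.002},{"x":-0.027,"y":0,"z":0.01,"twist":0.002},{"x":-0.027,"y":0,"z":0.01,"twist":0.002}]'
python3 - <<'E'
from h import *
go(.4581,-.1276,.022,-.1603,'large')
t=img("top");cv2.imwrite("pics/t1.png",crop(t,290,180,100,75,8))
E
```

```text
time: 2.6
tool_pos: [0.4574, -0.1281, 0.1233]
ee_rot: [-0.0, 0.761, 0.648, 0.0]
contact_force: [1.2, 0.1, -0.9]
finger_gap: 0.0852
large t 2.6 pos [ 0.4574 -0.1281  0.1233] gap 0.0852 tilt [0.     0.0004] psi -0.1603 j7 0.32 F [ 1.2  0.1 -0.9]
   shift [0.0006 0.0006 0.1013] twist -0.0 rows>= 2.0 1.0
```

View pics/t1.png

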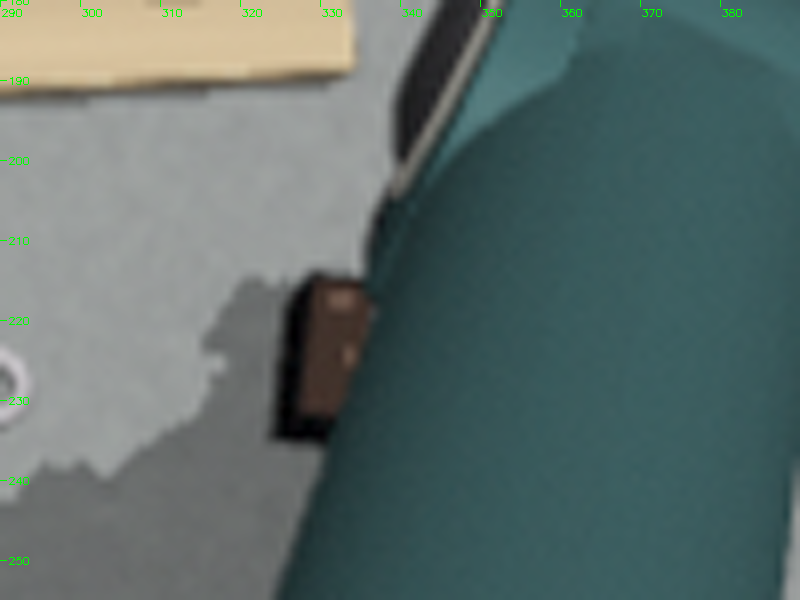

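The arm covers the large cell from above, with only its left brown edge visible near (327,225). The measured pose agrees with the plan, so I descend and grip.

```bash
python3 -m inch '[{"x":0,"y":0,"z":0.04,"twist":0},{"x":0,"y":0,"z":0.08,"twist":0},{"x":0,"y":0,"z":0.1,"twist":0},{"x":0,"y":0,"z":0.1,"twist":0},{"x":0,"y":0,"z":0.1,"twist":0}]'
python3 -m inch '[{"x":0,"y":0,"z":0,"twist":0},{"x":0,"y":0,"z":0,"twist":0},{"x":0,"y":0,"z":0,"twist":0},{"x":0,"y":0,"z":0,"twist":0},{"x":0,"y":0,"z":0,"twist":0},{"x":0,"y":0,"z":0,"twist":0},{"x":0,"y":0,"z":0,"twist":0},{"x":0,"y":0,"z":0,"twist":0}]' 255 50
python3 -c "
from h import *
go(.4581,-.1276,.14,-.1603,'large')"
```

```text
time: 3.28
tool_pos: [0.4578, -0.1293, 0.024]
ee_rot: [0.001, 0.762, 0.648, 0.0]
contact_force: [0.8, -0.1, -0.8]
finger_gap: 0.0856
time: 4.28
tool_pos: [0.4579, -0.1291, 0.0241]
ee_rot: [0.0, 0.762, 0.648, 0.001]
contact_force: [-0.7, -0.3, 6.2]
finger_gap: 0.0499
large t 4.28 pos [ 0.4579 -0.1291  0.0241] gap 0.0499 tilt [0.0017 0.0003] psi -0.1618 j7 0.47 F [-0.7 -0.3  6.2]
   shift [ 0.0016  0.0002 -0.1158] twist -0.0015 rows>= 2.0 1.0
```

```bash
python3 -m inch '[{"x":0,"y":0,"z":-0.03,"twist":0},{"x":0,"y":0,"z":-0.08,"twist":0},{"x":0,"y":0,"z":-0.12,"twist":0},{"x":0,"y":0,"z":-0.12,"twist":0},{"x":0,"y":0,"z":-0.12,"twist":0}]'
python3 -c "
from h import *
p=onb(0,-.0375);go(p[0],p[1],.145,B[2],'large')"
```

```text
time: 4.9
tool_pos: [0.456, -0.1285, 0.1422]
ee_rot: [-0.001, 0.762, 0.648, -0.0]
contact_force: [0.0, 0.6, -5.2]
finger_gap: 0.0495
large t 4.9 pos [ 0.456  -0.1285  0.1422] gap 0.0495 tilt [-0.0019  0.0008] psi -0.1615 j7 0.3 F [ 0.   0.6 -5.2]
   shift [ 0.1365  0.1513 -0.003 ] twist -0.1875 rows>= 4.0 2.0
```

```bash
python3 -m inch '[{"x":0.03,"y":0.034,"z":0,"twist":-0.04},{"x":0.06,"y":0.068,"z":0,"twist":-0.08},{"x":0.09,"y":0.1,"z":0,"twist":-0.12},{"x":0.12,"y":0.133,"z":0,"twist":-0.16},{"x":0.1365,"y":0.151,"z":0,"twist":-0.1875},{"x":0.1365,"y":0.151,"z":0,"twist":-0.1875},{"x":0.1365,"y":0.151,"z":0,"twist":-0.1875},{"x":0.1365,"y":0.151,"z":0,"twist":-0.1875}]'
python3 - <<'E'
from h import *
p=onb(0,-.0375);go(p[0],p[1],.042,B[2],'large')
t=img("top");cv2.imwrite("pics/t2.png",crop(t,222,130,120,80,6))
t=img("scene");cv2.imwrite("pics/s2.png",crop(t,170,150,160,120,5))
E
```

```text
time: 5.9
tool_pos: [0.6269, -0.0199, 0.1424]
ee_rot: [-0.001, 0.699, 0.715, -0.001]
contact_force: [-0.3, -0.2, -5.1]
finger_gap: 0.0495
large t 5.9 pos [ 0.6269 -0.0199  0.1424] gap 0.0495 tilt [-0.002  -0.0003] psi 0.0237 j7 0.27 F [-0.3 -0.2 -5.1]
   shift [0.0019 0.0006 0.1004] twist -0.0023 rows>= 2.0 1.0
```

View pics/s2.png

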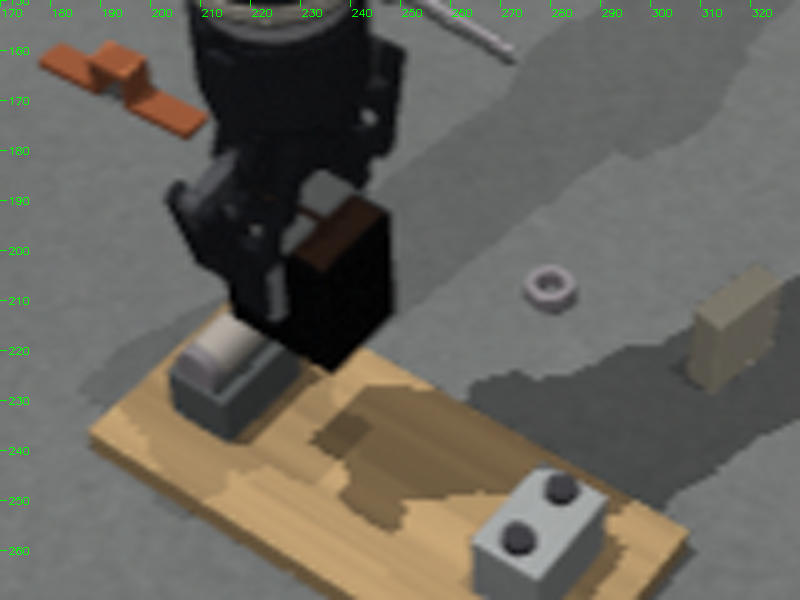

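View pics/t2.png

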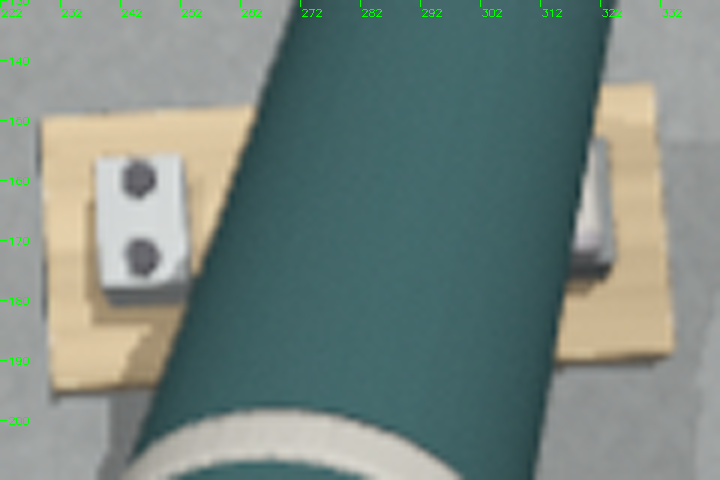

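The scene view shows the cell held upright over the board next to the fuse, with its bottom corner at (237,224). I check the overlay while lowering part way.

```bash
python3 - <<'E'
from h import *
cy=-.0199+.0015
w=np.array([[.6269+a*np.cos(.0237)-b*np.sin(.0237),cy+a*np.sin(.0237)+b*np.cos(.0237),z] for a,b in((.025,-.032),(.025,.032),(-.025,.032)) for z in(.1183,.1883)])
print(np.round(proj("scene",w),1))
print(np.round(((proj("scene",w)-[170,150])*5),0))
E
python3 -m inch '[{"x":0.002,"y":0.0005,"z":0.03,"twist":-0.002},{"x":0.002,"y":0.0005,"z":0.06,"twist":-0.002},{"x":0.002,"y":0.0005,"z":0.08,"twist":-0.002},{"x":0.002,"y":0.0005,"z":0.08,"twist":-0.002},{"x":0.002,"y":0.0005,"z":0.08,"twist":-0.002}]'
python3 - <<'E'
from h import *
p=onb(0,-.0375);go(p[0],p[1],.043,B[2],'large')
E
```

```text
[[215.3 212.2]
 [212.3 191.8]
 [235.9 224.2]
 [234.1 204. ]
 [249.  211.4]
 [248.  191.1]]
[[226. 311.]
 [212. 209.]
 [329. 371.]
 [320. 270.]
 [395. 307.]
 [390. 205.]]
time: 6.62
tool_pos: [0.6295, -0.0171, 0.0643]
ee_rot: [0.001, 0.697, 0.717, 0.001]
contact_force: [0.9, -0.3, -3.7]
finger_gap: 0.0495
large t 6.62 pos [ 0.6295 -0.0171  0.0643] gap 0.0495 tilt [ 0.0019 -0.0001] psi 0.0271 j7 0.31 F [ 0.9 -0.3 -3.7]
   shift [-0.0009 -0.0023  0.0213] twist 0.0011 rows>= 1.0 1.0
```

```bash
python3 -m inch '[{"x":-0.0005,"y":-0.002,"z":0.01,"twist":0},{"x":-0.001,"y":-0.0023,"z":0.017,"twist":0.001},{"x":-0.001,"y":-0.0023,"z":0.0205,"twist":0.001},{"x":-0.001,"y":-0.0023,"z":0.0205,"twist":0.001},{"x":-0.001,"y":-0.0023,"z":0.0205,"twist":0.001}]'
python3 - <<'E'
from h import *
p=onb(0,-.0375);go(p[0],p[1],.043,B[2],'large')
E
```

```text
time: 7.25
tool_pos: [0.6264, -0.0179, 0.0428]
ee_rot: [0.0, 0.698, 0.716, 0.0]
contact_force: [0.6, 0.0, -4.2]
finger_gap: 0.0494
large t 7.25 pos [ 0.6264 -0.0179  0.0428] gap 0.0494 tilt [ 0.0003 -0.    ] psi 0.0265 j7 0.33 F [ 0.6  0.  -4.2]
   shift [-0.0002  0.0008 -0.0002] twist 0.0005 rows>= 1.0 1.0
```

Within 1 mm. I set it down and release.

```bash
python3 -m inch '[{"x":0,"y":0.001,"z":0.0015,"twist":0},{"x":0,"y":0.001,"z":0.0015,"twist":0},{"x":0,"y":0.001,"z":0.0015,"twist":0}]'
python3 -m inch '[{"x":0,"y":0,"z":0,"twist":0},{"x":0,"y":0,"z":0,"twist":0},{"x":0,"y":0,"z":0,"twist":0},{"x":0,"y":0,"z":0,"twist":0},{"x":0,"y":0,"z":0,"twist":0},{"x":0,"y":0,"z":0,"twist":0}]' 0
python3 -m inch '[{"x":0,"y":0,"z":-0.03,"twist":0},{"x":0,"y":0,"z":-0.08,"twist":0},{"x":0,"y":0,"z":-0.12,"twist":0},{"x":0,"y":0,"z":-0.12,"twist":0},{"x":0,"y":0,"z":-0.12,"twist":0}]'
python3 - <<'E'
from h import *
go(.4799,.2988,.12,.1309,'small')
E
```

```text
time: 7.62
tool_pos: [0.627, -0.0179, 0.0423]
ee_rot: [-0.001, 0.698, 0.716, -0.0]
contact_force: [-5.1, 0.0, 5.2]
finger_gap: 0.0496
time: 8.38
tool_pos: [0.6273, -0.0179, 0.0412]
ee_rot: [0.0, 0.698, 0.716, 0.0]
contact_force: [-0.0, 0.4, 0.4]
finger_gap: 0.0854
time: 9.0
tool_pos: [0.6268, -0.0176, 0.1608]
ee_rot: [-0.0, 0.698, 0.716, -0.0]
contact_force: [-0.7, -0.1, 0.1]
finger_gap: 0.0853
small t 9.0 pos [ 0.6268 -0.0176  0.1608] gap 0.0853 tilt [-0.0007  0.0003] psi 0.0266 j7 0.26 F [-0.7 -0.1  0.1]
   shift [ 0.3202 -0.1384  0.041 ] twist -0.1043 rows>= 6.0 1.0
```

```bash
python3 -m inch '[{"x":0.05,"y":-0.022,"z":0,"twist":-0.02},{"x":0.1,"y":-0.043,"z":0,"twist":-0.04},{"x":0.15,"y":-0.065,"z":0,"twist":-0.06},{"x":0.2,"y":-0.087,"z":0,"twist":-0.08},{"x":0.25,"y":-0.108,"z":0,"twist":-0.1},{"x":0.3,"y":-0.13,"z":0.02,"twist":-0.104},{"x":0.32,"y":-0.138,"z":0.04,"twist":-0.104},{"x":0.32,"y":-0.138,"z":0.04,"twist":-0.104},{"x":0.32,"y":-0.138,"z":0.04,"twist":-0.104},{"x":0.32,"y":-0.138,"z":0.04,"twist":-0.104}]'
python3 - <<'E'
from h import *
go(.4799,.2988,.023,.1309,'small')
t=img("top");cv2.imwrite("pics/t3.png",crop(t,222,140,120,60,6))
E
```

```text
time: 10.25
tool_pos: [0.4825, 0.2964, 0.1219]
ee_rot: [0.001, 0.661, 0.751, 0.0]
contact_force: [-1.0, -0.5, 0.9]
finger_gap: 0.0855
small t 10.25 pos [0.4825 0.2964 0.1219] gap 0.0855 tilt [ 0.0014 -0.0001] psi 0.1269 j7 -0.25 F [-1.  -0.5  0.9]
   shift [ 0.0027 -0.0024  0.0989] twist -0.004 rows>= 2.0 1.0
```

View pics/t3.png

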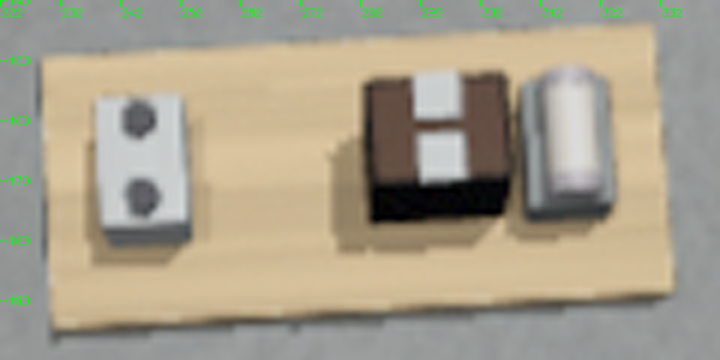

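```bash
cat >> h.py <<'E'
def tob(p):
    c,s=np.cos(B[2]),np.sin(B[2]);d=np.array(p[:2])-B[:2];return np.round([c*d[0]+s*d[1],-s*d[0]+c*d[1],p[2]-B[2]],4)
E
python3 - <<'E'
from h import *
loc=np.array(rect(.025,.032,.07)+term())+[0,0,.018]
p,e=fit("top",loc,c2p([(365,84),(508,72),(510,174),(370,180),(414,72),(461,71),(464,116),(416,121),(417,133),(465,131),(467,180),(420,184)],222,140,6),[.62,-.02,0])
print(p,e,tob(p))
E
python3 -m inch '[{"x":0.0027,"y":-0.0024,"z":0.0,"twist":-0.004},{"x":0.0027,"y":-0.0024,"z":0.04,"twist":-0.004},{"x":0.0027,"y":-0.0024,"z":0.08,"twist":-0.004},{"x":0.0027,"y":-0.0024,"z":0.098,"twist":-0.004},{"x":0.0027,"y":-0.0024,"z":0.098,"twist":-0.004},{"x":0.0027,"y":-0.0024,"z":0.098,"twist":-0.004}]'
python3 -m inch '[{"x":0,"y":0,"z":0,"twist":0},{"x":0,"y":0,"z":0,"twist":0},{"x":0,"y":0,"z":0,"twist":0},{"x":0,"y":0,"z":0,"twist":0},{"x":0,"y":0,"z":0,"twist":0},{"x":0,"y":0,"z":0,"twist":0},{"x":0,"y":0,"z":0,"twist":0}]' 255 50
python3 -c "
from h import *
go(.4799,.2988,.14,.1309,'small')"
```

```text
[ 0.62672877 -0.01662516  0.0223294 ] 0.7257384869490474 [-0.0005 -0.036  -0.0037]
time: 11.05
tool_pos: [0.4792, 0.3012, 0.0246]
ee_rot: [0.0, 0.658, 0.753, 0.001]
contact_force: [-0.2, 0.2, -0.1]
finger_gap: 0.0853
time: 11.92
tool_pos: [0.4789, 0.3013, 0.0244]
ee_rot: [0.0, 0.658, 0.753, 0.001]
contact_force: [-0.9, 0.2, 6.1]
finger_gap: 0.0493
small t 11.93 pos [0.4789 0.3013 0.0244] gap 0.0493 tilt [0.0014 0.0013] psi 0.1345 j7 -0.19 F [-0.9  0.2  6.1]
   shift [-0.0025  0.0009 -0.1156] twist 0.0036 rows>= 2.0 1.0
```

Large cell lies at (−0.5, −36.0) mm on the board, as planned. The small cell is gripped and I lift it.

```bash
python3 -m inch '[{"x":0,"y":0,"z":-0.03,"twist":0},{"x":0,"y":0,"z":-0.08,"twist":0},{"x":0,"y":0,"z":-0.12,"twist":0},{"x":0,"y":0,"z":-0.12,"twist":0},{"x":0,"y":0,"z":-0.12,"twist":0}]'
python3 -c "
from h import *
p=onb(0,.0535);go(p[0],p[1],.145,B[2],'small')"
```

```text
time: 12.55
tool_pos: [0.477, 0.3004, 0.1421]
ee_rot: [-0.0, 0.658, 0.753, -0.001]
contact_force: [-0.7, 0.1, -3.6]
finger_gap: 0.0499
small t 12.55 pos [0.477  0.3004 0.1421] gap 0.0499 tilt [-0.0019 -0.001 ] psi 0.1348 j7 -0.27 F [-0.7  0.1 -3.6]
   shift [-0.2453  0.116  -0.0029] twist 0.1088 rows>= 5.0 1.0
```

```bash
python3 -m inch '[{"x":-0.05,"y":0.024,"z":0,"twist":0.02},{"x":-0.1,"y":0.047,"z":0,"twist":0.04},{"x":-0.15,"y":0.071,"z":0,"twist":0.06},{"x":-0.2,"y":0.095,"z":0,"twist":0.08},{"x":-0.245,"y":0.116,"z":0,"twist":0.109},{"x":-0.245,"y":0.116,"z":0,"twist":0.109},{"x":-0.245,"y":0.116,"z":0,"twist":0.109},{"x":-0.245,"y":0.116,"z":0,"twist":0.109}]'
python3 - <<'E'
from h import *
p=onb(0,.0535);go(p[0],p[1],.064,B[2],'small')
E
```

```text
time: 13.55
tool_pos: [0.6248, 0.0754, 0.1421]
ee_rot: [-0.001, 0.697, 0.717, -0.001]
contact_force: [-0.4, 0.9, -4.5]
finger_gap: 0.0497
small t 13.55 pos [0.6248 0.0754 0.1421] gap 0.0497 tilt [-0.0024  0.0005] psi 0.0281 j7 0.12 F [-0.4  0.9 -4.5]
   shift [-0.0026  0.0003  0.0781] twist 0.0021 rows>= 2.0 1.0
```

```bash
python3 -m inch '[{"x":-0.0025,"y":0,"z":0.03,"twist":0.002},{"x":-0.0025,"y":0,"z":0.06,"twist":0.002},{"x":-0.0025,"y":0,"z":0.078,"twist":0.002},{"x":-0.0025,"y":0,"z":0.078,"twist":0.002},{"x":-0.0025,"y":0,"z":0.078,"twist":0.002},{"x":-0.0025,"y":0,"z":0.078,"twist":0.002}]'
python3 - <<'E'
from h import *
p=onb(0,.0535);go(p[0],p[1],.0432,B[2],'small')
E
```

```text
time: 14.3
tool_pos: [0.6269, 0.0712, 0.0665]
ee_rot: [0.001, 0.699, 0.715, 0.001]
contact_force: [-0.2, -0.6, -3.8]
finger_gap: 0.0494
small t 14.3 pos [0.6269 0.0712 0.0665] gap 0.0494 tilt [0.0022 0.0005] psi 0.0235 j7 0.16 F [-0.2 -0.6 -3.8]
   shift [ 0.0017 -0.002   0.0233] twist -0.0025 rows>= 1.0 1.0
```

```bash
python3 -m inch '[{"x":0.0015,"y":-0.001,"z":0.01,"twist":-0.002},{"x":0.0017,"y":-0.0015,"z":0.018,"twist":-0.0025},{"x":0.0017,"y":-0.0015,"z":0.0225,"twist":-0.0025},{"x":0.0017,"y":-0.0015,"z":0.0225,"twist":-0.0025},{"x":0.0017,"y":-0.0015,"z":0.0225,"twist":-0.0025}]'
python3 - <<'E'
from h import *
p=onb(0,.0535);go(p[0],p[1],.0425,B[2],'small')
E
```

```text
time: 14.92
tool_pos: [0.6245, 0.0726, 0.0425]
ee_rot: [0.0, 0.698, 0.716, -0.0]
contact_force: [-0.9, -1.0, -2.8]
finger_gap: 0.0494
small t 14.93 pos [0.6245 0.0726 0.0425] gap 0.0494 tilt [-0.0001 -0.0001] psi 0.0258 j7 0.18 F [-0.9 -1.  -2.8]
   shift [0.0003 0.0004 0.    ] twist -0.0002 rows>= 1.0 1.0
```

```bash
python3 -m inch '[{"x":0,"y":0.0005,"z":0.001,"twist":0},{"x":0,"y":0.0005,"z":0.001,"twist":0}]'
python3 -m inch '[{"x":0,"y":0,"z":0,"twist":0},{"x":0,"y":0,"z":0,"twist":0},{"x":0,"y":0,"z":0,"twist":0},{"x":0,"y":0,"z":0,"twist":0},{"x":0,"y":0,"z":0,"twist":0},{"x":0,"y":0,"z":0,"twist":0}]' 0
python3 -m inch '[{"x":0,"y":0,"z":-0.03,"twist":0},{"x":0,"y":0,"z":-0.08,"twist":0},{"x":0,"y":0,"z":-0.12,"twist":0},{"x":0,"y":0,"z":-0.12,"twist":0},{"x":0,"y":0,"z":-0.12,"twist":0}]'
python3 - <<'E'
from h import *
go(.4386,.1108,.12,-.1804,'spacer')
E
```

```text
time: 15.18
tool_pos: [0.6245, 0.0726, 0.0425]
ee_rot: [-0.001, 0.698, 0.716, -0.0]
contact_force: [-4.2, -0.5, 4.4]
finger_gap: 0.0494
time: 15.92
tool_pos: [0.625, 0.0727, 0.0417]
ee_rot: [-0.0, 0.698, 0.716, -0.0]
contact_force: [0.0, 0.7, 0.1]
finger_gap: 0.0859
time: 16.55
tool_pos: [0.6245, 0.0729, 0.1613]
ee_rot: [-0.0, 0.698, 0.716, -0.0]
contact_force: [0.1, 0.1, 0.7]
finger_gap: 0.0854
spacer t 16.55 pos [0.6245 0.0729 0.1613] gap 0.0854 tilt [-0.0008  0.0002] psi 0.0261 j7 0.11 F [0.1 0.1 0.7]
   shift [ 0.0428 -0.1848  0.0414] twist 0.2065 rows>= 4.0 2.0
```

```bash
python3 -m inch '[{"x":0.01,"y":-0.045,"z":0,"twist":0.05},{"x":0.02,"y":-0.09,"z":0,"twist":0.1},{"x":0.03,"y":-0.135,"z":0,"twist":0.15},{"x":0.0425,"y":-0.185,"z":0.02,"twist":0.2065},{"x":0.0425,"y":-0.185,"z":0.04,"twist":0.2065},{"x":0.0425,"y":-0.185,"z":0.04,"twist":0.2065},{"x":0.0425,"y":-0.185,"z":0.04,"twist":0.2065}]'
python3 - <<'E'
from h import *
go(.4386,.1108,.019,-.1804,'spacer')
t=img("top");cv2.imwrite("pics/t4.png",crop(t,222,140,120,60,6))
t=img("scene");cv2.imwrite("pics/s4.png",crop(t,260,150,120,90,6))
E
```

```text
time: 17.42
tool_pos: [0.4395, 0.11, 0.1217]
ee_rot: [0.0, 0.768, 0.64, -0.0]
contact_force: [0.6, 0.1, -0.6]
finger_gap: 0.0854
spacer t 17.43 pos [0.4395 0.11   0.1217] gap 0.0854 tilt [ 0.     -0.0008] psi -0.1812 j7 -0.24 F [ 0.6  0.1 -0.6]
   shift [ 0.0007 -0.0011  0.1027] twist -0.0008 rows>= 2.0 1.0
```

View pics/t4.png

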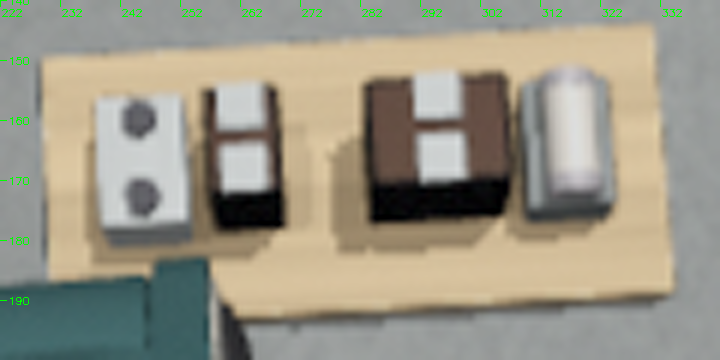

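View pics/s4.png

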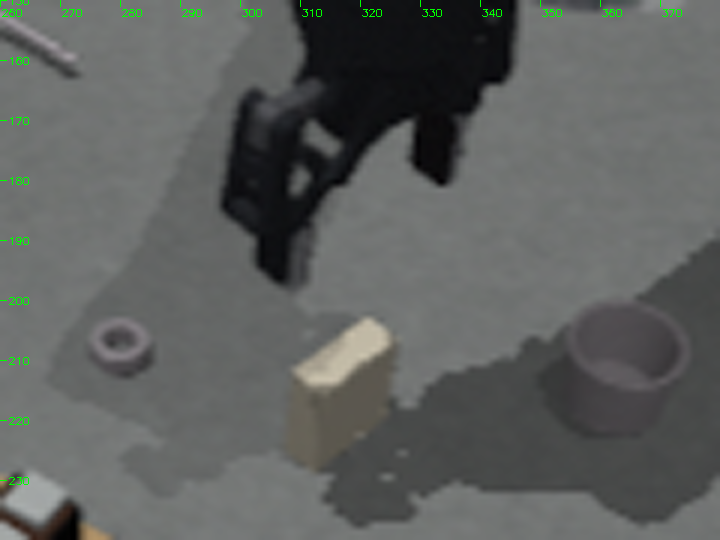

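Both cells stand in the row and the gripper straddles the spacer. I fit the small cell and descend.

```bash
python3 - <<'E'
from h import *
loc=np.array(rect(.025,.017,.07)+term())+[0,0,.018]
p,e=fit("top",loc,c2p([(204,90),(277,84),(283,186),(211,192),(217,84),(264,82),(267,127),(219,130),(219,145),(267,140),(270,189),(221,192)],222,140,6),[.62,.07,0])
print(p,e,tob(p))
E
python3 -m inch '[{"x":0.0007,"y":-0.001,"z":0.04,"twist":-0.001},{"x":0.0007,"y":-0.001,"z":0.08,"twist":-0.001},{"x":0.0007,"y":-0.001,"z":0.1025,"twist":-0.001},{"x":0.0007,"y":-0.001,"z":0.1025,"twist":-0.001},{"x":0.0007,"y":-0.001,"z":0.1025,"twist":-0.001}]'
python3 -m inch '[{"x":0,"y":0,"z":0,"twist":0},{"x":0,"y":0,"z":0,"twist":0},{"x":0,"y":0,"z":0,"twist":0},{"x":0,"y":0,"z":0,"twist":0},{"x":0,"y":0,"z":0,"twist":0},{"x":0,"y":0,"z":0,"twist":0},{"x":0,"y":0,"z":0,"twist":0}]' 255 40
python3 -c "
from h import *
go(.4386,.1108,.14,-.1804,'spacer')"
```

```text
[0.62454706 0.06969164 0.03547962] 0.5379337959530919 [-0.0004  0.0503  0.0095]
time: 18.15
tool_pos: [0.4391, 0.1112, 0.0201]
ee_rot: [0.0, 0.768, 0.641, 0.001]
contact_force: [-0.7, -0.3, -0.3]
finger_gap: 0.086
time: 19.02
tool_pos: [0.4387, 0.1116, 0.0202]
ee_rot: [0.0, 0.768, 0.641, 0.001]
contact_force: [-0.5, -0.2, 6.4]
finger_gap: 0.0494
spacer t 19.02 pos [0.4387 0.1116 0.0202] gap 0.0494 tilt [0.0014 0.0011] psi -0.1794 j7 -0.08 F [-0.5 -0.2  6.4]
   shift [-0.0007  0.0002 -0.1198] twist 0.001 rows>= 2.0 1.0
```

```bash
python3 -m inch '[{"x":0,"y":0,"z":-0.03,"twist":0},{"x":0,"y":0,"z":-0.08,"twist":0},{"x":0,"y":0,"z":-0.13,"twist":0},{"x":0,"y":0,"z":-0.13,"twist":0},{"x":0,"y":0,"z":-0.13,"twist":0}]'
python3 -c "
from h import *
p=onb(0,.0153);go(p[0],p[1],.15,B[2],'spacer')"
```

```text
time: 19.65
tool_pos: [0.4376, 0.1115, 0.1492]
ee_rot: [-0.0, 0.767, 0.641, 0.0]
contact_force: [-1.0, 0.4, -1.4]
finger_gap: 0.0496
spacer t 19.65 pos [0.4376 0.1115 0.1492] gap 0.0496 tilt [-0.0001  0.0007] psi -0.179 j7 -0.27 F [-1.   0.4 -1.4]
   shift [-0.0421  0.199  -0.0008] twist -0.205 rows>= 4.0 2.0
```

```bash
python3 -m inch '[{"x":-0.01,"y":0.05,"z":0,"twist":-0.05},{"x":-0.02,"y":0.1,"z":0,"twist":-0.1},{"x":-0.03,"y":0.15,"z":0,"twist":-0.15},{"x":-0.042,"y":0.199,"z":0,"twist":-0.205},{"x":-0.042,"y":0.199,"z":0,"twist":-0.205},{"x":-0.042,"y":0.199,"z":0,"twist":-0.205},{"x":-0.042,"y":0.199,"z":0,"twist":-0.205}]'
python3 - <<'E'
from h import *
p=onb(0,.0153);go(p[0],p[1],.125,B[2],'spacer')
E
```

```text
time: 20.52
tool_pos: [0.625, 0.0352, 0.1484]
ee_rot: [-0.001, 0.698, 0.716, -0.001]
contact_force: [-0.2, -0.4, 0.1]
finger_gap: 0.0497
spacer t 20.52 pos [0.625  0.0352 0.1484] gap 0.0497 tilt [-0.0022  0.0005] psi 0.0262 j7 0.2 F [-0.2 -0.4  0.1]
   shift [-0.0006  0.001   0.0234] twist 0.0002 rows>= 1.0 1.0
```

```bash
python3 -m inch '[{"x":-0.0006,"y":0,"z":0.02,"twist":0},{"x":-0.0006,"y":0,"z":0.033,"twist":0},{"x":-0.0006,"y":0,"z":0.033,"twist":0},{"x":-0.0006,"y":0,"z":0.033,"twist":0},{"x":-0.0006,"y":0,"z":0.033,"twist":0}]'
python3 - <<'E'
from h import *
p=onb(0,.0153);go(p[0],p[1],.07,B[2],'spacer')
t=img("scene");cv2.imwrite("pics/s5.png",crop(t,180,160,140,100,5))
E
```

```text
time: 21.15
tool_pos: [0.6268, 0.0337, 0.1168]
ee_rot: [0.0, 0.698, 0.716, 0.0]
contact_force: [-0.6, -0.2, -1.6]
finger_gap: 0.0494
spacer t 21.15 pos [0.6268 0.0337 0.1168] gap 0.0494 tilt [0.001  0.0001] psi 0.0254 j7 0.22 F [-0.6 -0.2 -1.6]
   shift [ 0.001  -0.0009  0.0468] twist -0.0006 rows>= 1.0 1.0
```

View pics/s5.png

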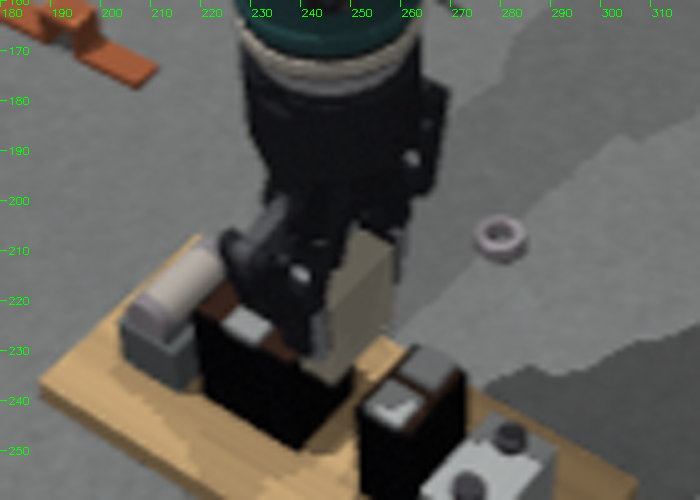

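The spacer hangs upright above the gap between the cells, its lower end around (245,236). I continue down.

```bash
python3 -m inch '[{"x":0.001,"y":-0.0005,"z":0.015,"twist":0},{"x":0.001,"y":-0.0005,"z":0.035,"twist":0},{"x":0.001,"y":-0.0005,"z":0.055,"twist":0},{"x":0.001,"y":-0.0005,"z":0.071,"twist":0},{"x":0.001,"y":-0.0005,"z":0.071,"twist":0},{"x":0.001,"y":-0.0005,"z":0.071,"twist":0},{"x":0.001,"y":-0.0005,"z":0.071,"twist":0}]'
python3 - <<'E'
from h import *
p=onb(0,.0153);go(p[0],p[1],.0382,B[2],'spacer')
E
```

```text
time: 22.08
tool_pos: [0.6266, 0.0347, 0.0461]
ee_rot: [0.001, 0.698, 0.716, 0.001]
contact_force: [0.4, 0.1, -0.8]
finger_gap: 0.0493
spacer t 22.07 pos [0.6266 0.0347 0.0461] gap 0.0493 tilt [0.0016 0.0002] psi 0.0253 j7 0.27 F [ 0.4  0.1 -0.8]
   shift [ 0.     -0.0007  0.0079] twist -0.0007 rows>= 1.0 1.0
```

```bash
python3 -m inch '[{"x":0,"y":-0.0007,"z":0.004,"twist":0},{"x":0,"y":-0.0007,"z":0.0078,"twist":0},{"x":0,"y":-0.0007,"z":0.0078,"twist":0},{"x":0,"y":-0.0007,"z":0.0078,"twist":0}]'
python3 - <<'E'
from h import *
p=onb(0,.0153);go(p[0],p[1],.0382,B[2],'spacer')
E
```

```text
time: 22.58
tool_pos: [0.6253, 0.0349, 0.0383]
ee_rot: [-0.0, 0.698, 0.716, 0.0]
contact_force: [-2.5, -0.2, 5.9]
finger_gap: 0.0494
spacer t 22.57 pos [0.6253 0.0349 0.0383] gap 0.0494 tilt [0.0003 0.0007] psi 0.0255 j7 0.27 F [-2.5 -0.2  5.9]
   shift [-0.0002  0.0006  0.0001] twist -0.0005 rows>= 1.0 1.0
```

Spacer is touching down (5.9 N). I release, lift, and head for the busbar.

```bash
python3 -m inch '[{"x":0,"y":0.0005,"z":0,"twist":0},{"x":0,"y":0.0005,"z":0,"twist":0},{"x":0,"y":0.0005,"z":0,"twist":0},{"x":0,"y":0.0005,"z":0,"twist":0},{"x":0,"y":0.0005,"z":0,"twist":0},{"x":0,"y":0.0005,"z":0,"twist":0}]' 0
python3 -m inch '[{"x":0,"y":0,"z":-0.03,"twist":0},{"x":0,"y":0,"z":-0.08,"twist":0},{"x":0,"y":0,"z":-0.13,"twist":0},{"x":0,"y":0,"z":-0.13,"twist":0},{"x":0,"y":0,"z":-0.13,"twist":0}]'
python3 - <<'E'
from h import *
go(.4846,-.3074,.1,.0586,'busbar')
E
```

```text
time: 23.32
tool_pos: [0.6257, 0.0348, 0.0375]
ee_rot: [-0.0, 0.698, 0.716, 0.0]
contact_force: [-0.1, 0.2, -0.0]
finger_gap: 0.0853
time: 23.95
tool_pos: [0.6252, 0.035, 0.1671]
ee_rot: [-0.0, 0.698, 0.716, -0.0]
contact_force: [-0.6, 0.2, -0.6]
finger_gap: 0.0852
busbar t 23.95 pos [0.6252 0.035  0.1671] gap 0.0852 tilt [-0.0005  0.0003] psi 0.0256 j7 0.19 F [-0.6  0.2 -0.6]
   shift [-0.3387 -0.1493  0.0671] twist -0.033 rows>= 7.0 1.0
```

```bash
python3 -m inch '[{"x":-0.05,"y":-0.022,"z":0,"twist":0},{"x":-0.1,"y":-0.044,"z":0,"twist":-0.01},{"x":-0.15,"y":-0.066,"z":0,"twist":-0.02},{"x":-0.2,"y":-0.088,"z":0,"twist":-0.033},{"x":-0.25,"y":-0.11,"z":0,"twist":-0.033},{"x":-0.3,"y":-0.132,"z":0.03,"twist":-0.033},{"x":-0.338,"y":-0.149,"z":0.06,"twist":-0.033},{"x":-0.338,"y":-0.149,"z":0.067,"twist":-0.033},{"x":-0.338,"y":-0.149,"z":0.067,"twist":-0.033},{"x":-0.338,"y":-0.149,"z":0.067,"twist":-0.033},{"x":-0.338,"y":-0.149,"z":0.067,"twist":-0.033}]' 120
python3 - <<'E'
from h import *
go(.4846,-.3074,.005,.0586,'busbar')
t=img("top");cv2.imwrite("pics/t6.png",crop(t,222,140,120,60,6))
t=img("scene");cv2.imwrite("pics/s6.png",crop(t,160,110,140,100,5))
E
```

```text
time: 25.32
tool_pos: [0.4864, -0.3059, 0.101]
ee_rot: [0.0, 0.685, 0.728, 0.0]
contact_force: [-0.0, -0.4, -0.2]
finger_gap: 0.0452
busbar t 25.32 pos [ 0.4864 -0.3059  0.101 ] gap 0.0452 tilt [0.0012 0.    ] psi 0.0607 j7 0.91 F [-0.  -0.4 -0.2]
   shift [-0.0014 -0.002   0.096 ] twist 0.0021 rows>= 2.0 1.0
```

View pics/t6.png

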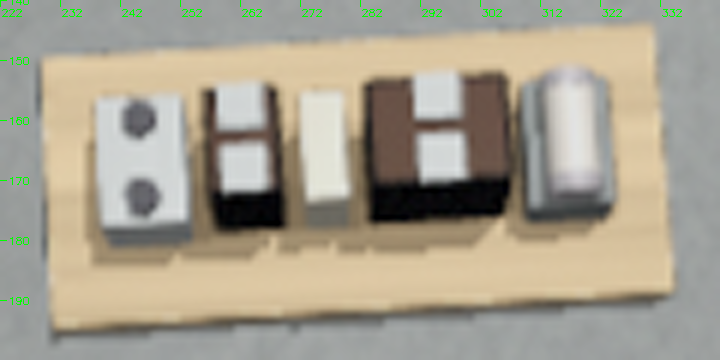

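View pics/s6.png

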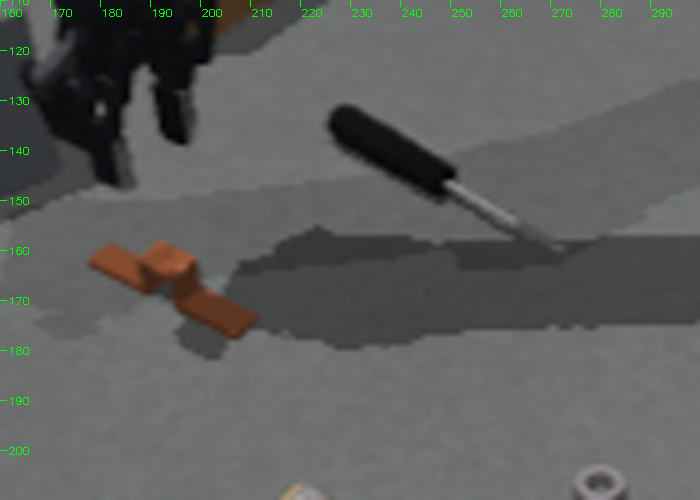

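All three pieces are in line with small gaps, with the spacer top at (272–280,155–172). The hand is open above the busbar, so I fit the spacer and descend.

```bash
python3 - <<'E'
from h import *
loc=np.array(rect(.025,.01,.074))
p,e=fit("top",loc,c2p([(300,92),(344,90),(349,193),(304,197)],222,140,6),[.62,.03,0])
print(p,e,tob(p))
E
python3 -m inch '[{"x":-0.0014,"y":-0.002,"z":0.03,"twist":0.002},{"x":-0.0014,"y":-0.002,"z":0.06,"twist":0.002},{"x":-0.0014,"y":-0.002,"z":0.06,"twist":0.002},{"x":-0.0014,"y":-0.002,"z":0.06,"twist":0.002}]'
python3 - <<'E'
from h import *
go(.4846,-.3074,.005,.0586,'busbar')
t=img("scene");cv2.imwrite("pics/s7.png",crop(t,160,110,140,100,5))
E
```

```text
[0.62580774 0.03420196 0.01749536] 0.3895208202025808 [-0.0001  0.0148 -0.0085]
time: 25.92
tool_pos: [0.4841, -0.3088, 0.0415]
ee_rot: [0.001, 0.687, 0.727, 0.0]
contact_force: [0.1, 1.4, 0.2]
finger_gap: 0.0453
busbar t 25.93 pos [ 0.4841 -0.3088  0.0415] gap 0.0453 tilt [ 0.0013 -0.0008] psi 0.0566 j7 0.97 F [0.1 1.4 0.2]
   shift [0.0014 0.0006 0.0365] twist -0.002 rows>= 1.0 1.0
```

View pics/s7.png

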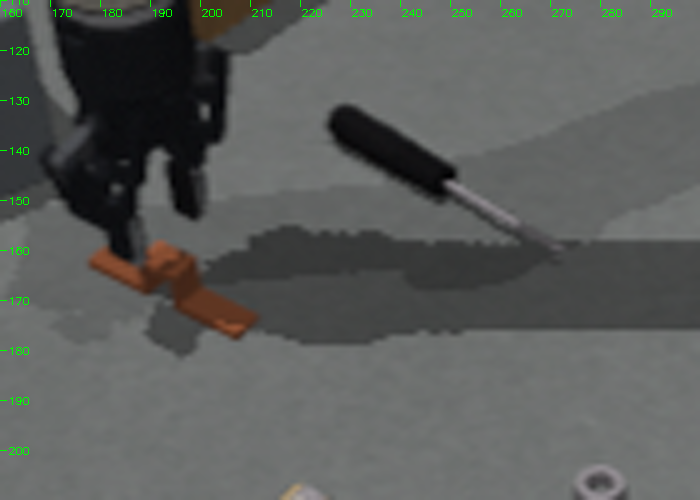

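The fingers straddle the hump (tips at (186,160) and (197,152)). I go down.

```bash
python3 -m inch '[{"x":0.0014,"y":0.0006,"z":0.015,"twist":-0.002},{"x":0.0014,"y":0.0006,"z":0.028,"twist":-0.002},{"x":0.0014,"y":0.0006,"z":0.0355,"twist":-0.002},{"x":0.0014,"y":0.0006,"z":0.0355,"twist":-0.002},{"x":0.0014,"y":0.0006,"z":0.0355,"twist":-0.002}]'
python3 -m inch '[{"x":0,"y":0,"z":0,"twist":0},{"x":0,"y":0,"z":0,"twist":0},{"x":0,"y":0,"z":0,"twist":0},{"x":0,"y":0,"z":0,"twist":0},{"x":0,"y":0,"z":0,"twist":0},{"x":0,"y":0,"z":0,"twist":0}]' 255 40
python3 -c "
from h import *
go(.4846,-.3074,.14,.0586,'busbar')"
```

```text
time: 26.6
tool_pos: [0.484, -0.3073, 0.005]
ee_rot: [0.0, 0.686, 0.727, -0.0]
contact_force: [0.6, 0.1, 1.2]
finger_gap: 0.0451
time: 27.35
tool_pos: [0.4843, -0.3072, 0.0054]
ee_rot: [0.0, 0.686, 0.727, 0.0]
contact_force: [0.0, -0.1, 5.3]
finger_gap: 0.0207
busbar t 27.35 pos [ 0.4843 -0.3072  0.0054] gap 0.0207 tilt [ 0.0008 -0.0002] psi 0.0583 j7 1.0 F [ 0.  -0.1  5.3]
   shift [-0.0002  0.0004 -0.1346] twist -0.0003 rows>= 3.0 1.0
```

```bash
python3 -m inch '[{"x":0,"y":0,"z":-0.03,"twist":0},{"x":0,"y":0,"z":-0.08,"twist":0},{"x":0,"y":0,"z":-0.13,"twist":0},{"x":0,"y":0,"z":-0.155,"twist":0},{"x":0,"y":0,"z":-0.155,"twist":0},{"x":0,"y":0,"z":-0.155,"twist":0}]'
python3 -c "
from h import *
p=onb(-.014,.0072);go(p[0],p[1],.16,B[2],'busbar')"
```

```text
time: 28.1
tool_pos: [0.4832, -0.3062, 0.1585]
ee_rot: [-0.001, 0.686, 0.728, -0.0]
contact_force: [-0.0, -0.4, -2.1]
finger_gap: 0.0209
busbar t 28.1 pos [ 0.4832 -0.3062  0.1585] gap 0.0209 tilt [-0.0021  0.0012] psi 0.0588 j7 0.87 F [-0.  -0.4 -2.1]
   shift [ 0.3242  0.1483 -0.0014] twist 0.0328 rows>= 6.0 1.0
```

```bash
python3 -m inch '[{"x":0.05,"y":0.023,"z":0,"twist":0},{"x":0.1,"y":0.046,"z":0,"twist":0.01},{"x":0.15,"y":0.069,"z":0,"twist":0.02},{"x":0.2,"y":0.0915,"z":0,"twist":0.03},{"x":0.25,"y":0.114,"z":0,"twist":0.033},{"x":0.3,"y":0.137,"z":0,"twist":0.033},{"x":0.324,"y":0.148,"z":0,"twist":0.033},{"x":0.324,"y":0.148,"z":0,"twist":0.033},{"x":0.324,"y":0.148,"z":0,"twist":0.033},{"x":0.324,"y":0.148,"z":0,"twist":0.033}]'
python3 - <<'E'
from h import *
p=onb(-.014,.0072);go(p[0],p[1],.115,B[2],'busbar')
t=img("scene");cv2.imwrite("pics/s8.png",crop(t,170,150,140,100,5))
E
```

```text
time: 29.35
tool_pos: [0.6121, 0.0231, 0.1595]
ee_rot: [-0.0, 0.699, 0.715, -0.001]
contact_force: [-0.1, -0.0, -1.6]
finger_gap: 0.0211
busbar t 29.35 pos [0.6121 0.0231 0.1595] gap 0.0211 tilt [-0.001  -0.0007] psi 0.0227 j7 0.21 F [-0.1 -0.  -1.6]
   shift [0.0031 0.0001 0.0445] twist -0.0033 rows>= 1.0 1.0
```

View pics/s8.png

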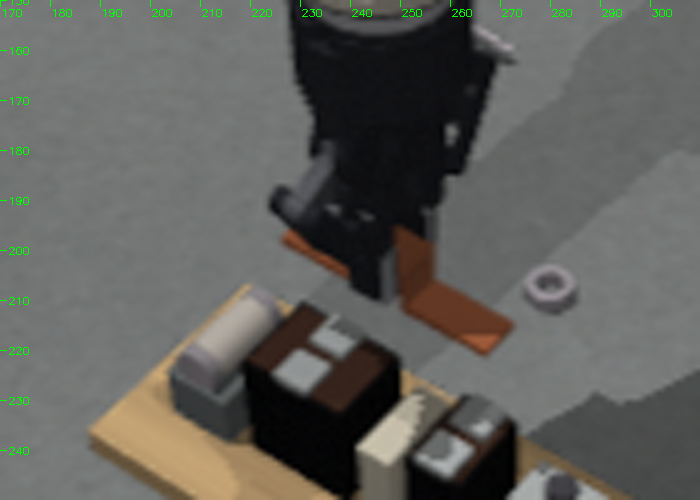

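The busbar hangs level above the robot-side terminals. I lower it in stages.

```bash
python3 -m inch '[{"x":0.003,"y":0,"z":0.02,"twist":-0.003},{"x":0.003,"y":0,"z":0.045,"twist":-0.003},{"x":0.003,"y":0,"z":0.045,"twist":-0.003},{"x":0.003,"y":0,"z":0.045,"twist":-0.003},{"x":0.003,"y":0,"z":0.045,"twist":-0.003}]'
python3 - <<'E'
from h import *
p=onb(-.014,.0072);go(p[0],p[1],.099,B[2],'busbar')
E
```

```text
time: 30.02
tool_pos: [0.6133, 0.0279, 0.1158]
ee_rot: [0.001, 0.697, 0.717, 0.001]
contact_force: [-0.0, -1.1, -2.1]
finger_gap: 0.0209
busbar t 30.02 pos [0.6133 0.0279 0.1158] gap 0.0209 tilt [0.0017 0.0002] psi 0.0282 j7 0.24 F [-0.  -1.1 -2.1]
   shift [-0.0017 -0.0013  0.0168] twist 0.0022 rows>= 1.0 1.0
```

```bash
python3 -m inch '[{"x":-0.0015,"y":-0.001,"z":0.006,"twist":0.002},{"x":-0.0015,"y":-0.001,"z":0.012,"twist":0.002},{"x":-0.0015,"y":-0.001,"z":0.016,"twist":0.002},{"x":-0.0015,"y":-0.001,"z":0.016,"twist":0.002},{"x":-0.0015,"y":-0.001,"z":0.016,"twist":0.002}]'
python3 - <<'E'
from h import *
p=onb(-.014,.0072);go(p[0],p[1],.0984,B[2],'busbar')
t=img("scene");cv2.imwrite("pics/s9.png",crop(t,180,165,110,80,7))
E
```

```text
time: 30.65
tool_pos: [0.6117, 0.0266, 0.0989]
ee_rot: [0.0, 0.698, 0.716, -0.0]
contact_force: [-0.4, 0.2, -1.7]
finger_gap: 0.0211
busbar t 30.65 pos [0.6117 0.0266 0.0989] gap 0.0211 tilt [-0. -0.] psi 0.0265 j7 0.25 F [-0.4  0.2 -1.7]
   shift [-0.0003  0.0004  0.0005] twist 0.0005 rows>= 1.0 1.0
```

View pics/s9.png

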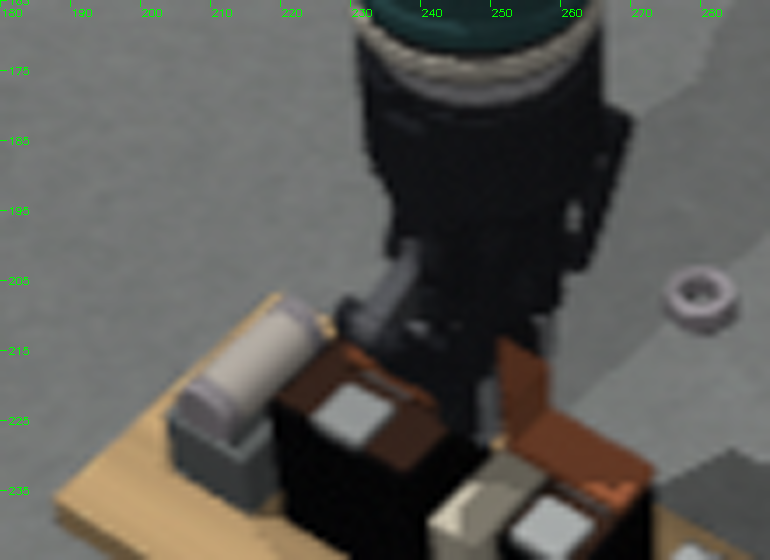

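The bar lies over both robot-side terminals, with the far-side ones free at (229,224) and (259,240). A last 1 mm down, then release to 45 mm and lift off.

```bash
python3 -m inch '[{"x":0,"y":0.0004,"z":0.001,"twist":0},{"x":0,"y":0.0004,"z":0.001,"twist":0},{"x":0,"y":0.0004,"z":0.001,"twist":0}]'
python3 -m inch '[{"x":0,"y":0,"z":0,"twist":0},{"x":0,"y":0,"z":0,"twist":0},{"x":0,"y":0,"z":0,"twist":0},{"x":0,"y":0,"z":0,"twist":0},{"x":0,"y":0,"z":0,"twist":0},{"x":0,"y":0,"z":0,"twist":0}]' 120
python3 -m inch '[{"x":0,"y":0,"z":-0.01,"twist":0},{"x":0,"y":0,"z":-0.03,"twist":0},{"x":0,"y":0,"z":-0.06,"twist":0},{"x":0,"y":0,"z":-0.1,"twist":0},{"x":0,"y":0,"z":-0.14,"twist":0},{"x":0,"y":0,"z":-0.14,"twist":0}]'
python3 -m inch '[{"x":-0.06,"y":-0.03,"z":0,"twist":0},{"x":-0.12,"y":-0.06,"z":0,"twist":0},{"x":-0.18,"y":-0.09,"z":0,"twist":0},{"x":-0.24,"y":-0.12,"z":0,"twist":0},{"x":-0.3,"y":-0.14,"z":0,"twist":0},{"x":-0.3,"y":-0.14,"z":0,"twist":0},{"x":-0.3,"y":-0.14,"z":0,"twist":0}]'
python3 - <<'E'
from h import *
t=img("top");cv2.imwrite("pics/t10.png",crop(t,222,140,120,60,6));cv2.imwrite("pics/t10f.png",t)
t=img("scene");cv2.imwrite("pics/s10.png",crop(t,180,165,120,90,6))
E
```

```text
time: 31.08
tool_pos: [0.6121, 0.0266, 0.0984]
ee_rot: [-0.0, 0.698, 0.716, 0.0]
contact_force: [-3.1, 0.2, 4.6]
finger_gap: 0.0211
time: 31.82
tool_pos: [0.6121, 0.0266, 0.0979]
ee_rot: [0.0, 0.698, 0.716, 0.0]
contact_force: [0.1, -0.1, -0.1]
finger_gap: 0.0452
time: 32.58
tool_pos: [0.6145, 0.0262, 0.2432]
ee_rot: [0.002, 0.698, 0.716, 0.004]
contact_force: [0.1, -0.2, 0.9]
finger_gap: 0.0453
time: 33.45
tool_pos: [0.479, -0.2786, 0.2383]
ee_rot: [0.0, 0.699, 0.715, -0.0]
contact_force: [0.5, 0.7, 0.1]
finger_gap: 0.0454
```

View pics/t10.png

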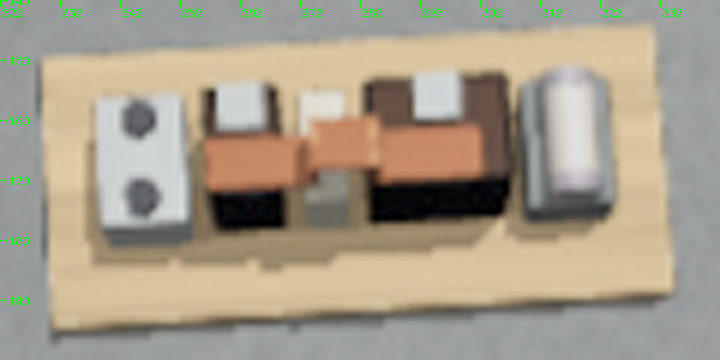

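View pics/s10.png

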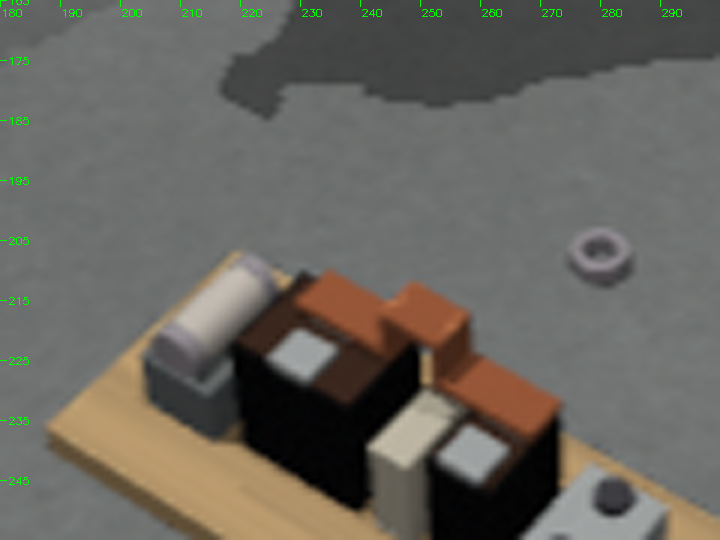

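View pics/t10f.png

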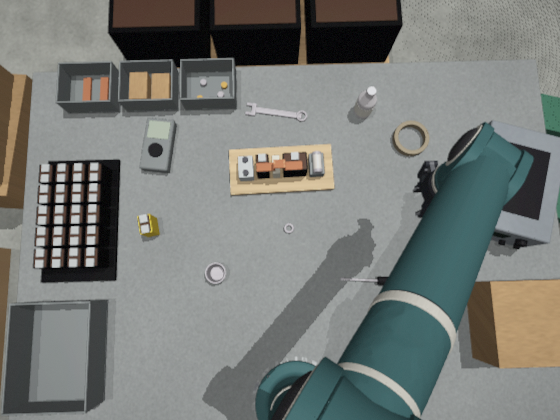

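```bash
python3 - <<'E'
from h import *
p,e=fit("top",np.array(rect(.011,.06,.098)),c2p([(204,141),(482,123),(484,177),(207,190)],222,140,6),[.61,.03,0])
print(p,e,tob(p))
a=cv2.imread("pics/top0.png").astype(int);b=cv2.imread("pics/t10f.png").astype(int)
for n,(x,y) in dict(meter=(157,145),pot=(216,273)).items(): print(n,abs(a-b)[y-30:y+30,x-22:x+22].mean())
print(sensors.sense()["time"])
E
```

```text
[0.61180705 0.02573369 0.02851505] 0.370572143943146 [-0.0143  0.0067  0.0025]
meter 10.514520202020202
pot 11.462373737373737
33.55
```

```bash
python3 - <<'E'
from h import *
from bench import job_done
a=cv2.imread("pics/top0.png",0).astype(np.float32);b=cv2.imread("pics/t10f.png",0).astype(np.float32)
for n,(x,y) in dict(meter=(157,145),pot=(216,273)).items():
    f=lambda i:cv2.Laplacian(i[y-30:y+30,x-24:x+24],cv2.CV_32F)
    print(n,cv2.phaseCorrelate(f(a),f(b)))
print(job_done())
E
```

```text
meter ((-0.02293360741904138, 0.002790578991039183), 0.992111989027924)
pot ((-0.03737679679141337, 0.010492936521835361), 0.9633658912446764)
the job is handed in; nothing more can be done
None
```

The battery row is built on the board, with the busbar resting hump up on both cells' robot-side terminals. I handed it in at about 33.6 s; no verdict was reported.

Last camera fits, in the board's frame (fuse end is −y). The x, y and turn values are from the top camera, good to a few mm at best given the calibration:

| Part | Off middle line (x) | Along row (y) | Turn |
|---|---|---|---|
| Large cell | −0.5 mm | −36.0 mm | about 0.004 rad |
| Spacer | −0.1 mm | +14.8 mm | about 0.01 rad |
| Small cell | −0.4 mm | +50.3 mm | about 0.01 rad |
| Busbar | −14.3 mm | +6.7 mm (aim about 7.2) | about 0.003 rad |

- **Gaps:** about 9 mm each, from large-to-fuse through to small-to-stop.
- **Busbar height:** not measured by the fit. It assumes 93 mm, which agrees with the tool height when the bar touched down.
- **Meter and pot:** shifts of under 0.05 px from the first picture, so they did not move.
- **Gripper:** clear of everything at hand-in.
- **Checks:** none failed. The scene camera sat up to about 1 px off the top-camera fits, roughly the stated calibration error. The cell and spacer turns are within fit noise.

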